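# Bolt the red lock case past its spring catch

## Robot

A 6-joint arm with a two-finger parallel gripper is mounted at the origin on the work surface. World frame = base frame: x ahead of the robot, y to its left, z up, the work surface at z = 0. Lengths are in m, angles in rad, forces in N, time in s.
With the tool pointing down it reaches from about 0.35 to 0.975 m from the base axis. Payload 4.9 kg.
Tool frame: the origin (TCP) lies at the very end of the fingers, on their centre line; the grasp point (between the pads) lies 19 mm behind it; z points along the fingers, y is the direction in which the jaws open and shut (so a half turn about z gives the same grasp; the last joint's range is limited). The gripper opens to 85 mm and grips with 20 to 120 N. Pads are 22 mm wide; open, the fingers measure 114 mm over their backs; the gripper's body (76 mm by 85 mm) begins 54 mm behind the grasp point. The pads swing forward as they close: fully open they stand 13 mm farther back than shut.
Start: joints at [1.138, 0.053, 1.613, -0, 1.476, -0.119], TCP at [0.193, 0.594, 0.231] pointing down, gripper open.
Joint ranges: [-3.01, 3.01], [-1.01, 2.22], [0.06, 2.58], [-1.02, 4.17], [0.09, 2.62], [-3.14, 3.14]. Speed limits (rad/s): [2.57, 2.57, 3.14, 3.14, 3.14, 3.14].

## Interface

Orientations are given as a rotation vector (axis times angle).
In Python, from station import ctrl gives the robot as it stands.
- The arm moves only by the tool step_arm, never from a script. Its argument "moves" is a list of rows, each a list of 5 numbers: the opening, from 0 (shut) to 1 (fully open), then the shift along the world's x, y, z in m, then the turn about the world's z in degrees. A call has 1 to 20 rows; each row shifts and turns the pose as measured when the row begins; what a row does not reach is not made up. A row lasts 1/8 s, in which the tool goes at most 62.5 mm and 10.7 degrees, less where a joint would pass 70% of its speed; a pose out of reach is approached as far as the arm can. A call is refused whole if a number of a shift passes 0.0625 or a number of a turn 10.7, either way. A call with a gripper value outside its range is refused whole. The fingers move at their own pace and stop on an object; "newtons" is the grip in N (left out, the last holds). Time passes only in rows, so rows that do not move let the fingers close. It gives the time, the measured TCP pose, the force and the opening at its end, in the units of the state.
- ctrl.get_obs(): the state, without advancing time (a new reading comes with each control period).
- ctrl.get_image(name): name is "scene" or "top" or "wrist"; returns a dict with "color" (420x560x3 uint8, red, green, blue), "camera_matrix" (3x3 intrinsics, pixels), "R" (3x3) and "t" (3): a world point X has camera coordinates R X + t; the wrist camera has in their place "T_tool_cam" (4x4, takes a point from camera to tool coordinates, whose origin is the TCP and whose axes are the flange's). Camera axes: x right, y down, z forward; pixel columns grow to the right and rows downward; lengths in m; the calibration is good to about 2 mm. A picture is of the moment at which its call begins: read the wrist's pose just before it. There is no depth.
- ctrl.finish_job(): hands the job in, once; it reports no verdict.
Trained networks look in a picture, given as the dict that the camera call returned (one of the last four; its "shot" number tells which), for a name from the list of things; names that differ only in an ending like _2 or _b are one class to them, and where a whole thing is asked for, a point or a joint stands for the part that bears it (a point fixed in the world has none). Each returns a list of dicts, best first, with "p" (0 to 1); they miss things now and then, are a little off and sometimes report something else, mostly with a low value. They report only what shows in the picture. A call takes as long as a camera call.
- ctrl.spot_in(picture, query): "bbox" ([left, top, right, bottom] in pixels, round what is visible of it).
The state is a dict: "t": time; "q": joint angles; "dq": joint speeds; "effort": joint torques, N m; "tool_pos": TCP position; "tool_rot": TCP orientation; "contact_force": force on the tool from outside, world axes, zero at the start; "wrist_torque": the same for the moment, N m; "opening": finger opening in m.
Only numpy, scipy, OpenCV 4.12 (cv2) and the standard library are available. Lean on these libraries where they do the work, as an engineer would, in place of code of your own. Each camera call takes 0.05 s, during which the arm holds its last target.

## Task

Lock the red case on the bench: press its yellow spring catch bar right down with one fingertip and, keeping it held down all the way, push the black tab of its bolt with the other fingertip until the bolt is fully home in the keeper. Then take the hand away so that the catch springs up behind the bolt. Grip and lift nothing; the blue case is already locked, so leave it and all the loose things as they are.

Things in the scene. Friction and masses are not known exactly. Their poses are not given: they have to be found in the camera images.
- red_case: Red steel lock case fixed to the bench, 180 (x) x 260 (y) x 90 mm high; origin: centre of its underside, z up. On its flat top (deck): a brass bolt along case y at case x = +28 mm, sliding to +y into a steel keeper at y = +73, and a parallel yellow catch bar at x = -28. Guides at y = -58 and +48. Guides, bar and ribs are under 20 mm above the deck; the lid (y over +62) is shut for good.
- red_tab (a point): Middle of the rear face (looking to case -y; the face to push) of the black upright tab on the red case's bolt, 40 mm above the deck, axes as the case's. The tab is 24 (case x) x 10 (case y) mm and stands 14 to 54 mm above the deck at case x = +28; this face is at case y = -10 mm with the bolt at 0 and +26 mm with it home.
- red_pad (a point): Centre of the top of the red case's yellow catch bar, 28 mm wide (case x) by 90 mm long (case y), at case x = -28, y = 0; 36 mm above the deck when up, 26 mm when fully down. It moves straight down only. Axes as the case's.
- red_bolt (a joint): Slide of the red case's bolt along case +y, m: 0 drawn back, 0.036 fully home (end stop). About 2 N of friction. With the catch up, it is blocked from passing 0.010, is trapped at 0.020 to 0.024 (safety notch), and once home cannot come back below 0.034.
- red_catch (a joint): Downward travel of the red case's yellow spring catch bar, m: 0 up, 0.010 fully down (stop). 2 N to start, 5.6 N when fully down; springs up when let go. Past 0.006 its tooth is clear of the bolt. Let up with the bolt part-way, it jams in the safety notch or under the bolt's ribs; with the bolt home it springs up fully.
- blue_case: Blue steel lock case fixed to the bench, 180 (x) x 260 (y) x 90 mm high; origin: centre of its underside, z up. On its flat top (deck): a brass bolt along case y at case x = +28 mm, sliding to +y into a steel keeper at y = +73, and a parallel yellow catch bar at x = -28. Guides at y = -58 and +48. Guides, bar and ribs are under 20 mm above the deck; the lid (y over +62) is shut for good.
- blue_tab (a point): Middle of the rear face (looking to case -y; the face to push) of the black upright tab on the blue case's bolt, 40 mm above the deck, axes as the case's. The tab is 24 (case x) x 10 (case y) mm and stands 14 to 54 mm above the deck at case x = +28; this face is at case y = -10 mm with the bolt at 0 and +26 mm with it home.
- blue_pad (a point): Centre of the top of the blue case's yellow catch bar, 28 mm wide (case x) by 90 mm long (case y), at case x = -28, y = 0; 36 mm above the deck when up, 26 mm when fully down. It moves straight down only. Axes as the case's.
- blue_bolt (a joint): Slide of the blue case's bolt along case +y, m: 0 drawn back, 0.036 fully home (end stop). About 2 N of friction. With the catch up, it is blocked from passing 0.010, is trapped at 0.020 to 0.024 (safety notch), and once home cannot come back below 0.034.
- blue_catch (a joint): Downward travel of the blue case's yellow spring catch bar, m: 0 up, 0.010 fully down (stop). 2 N to start, 5.6 N when fully down; springs up when let go. Past 0.006 its tooth is clear of the bolt. Let up with the bolt part-way, it jams in the safety notch or under the bolt's ribs; with the bolt home it springs up fully.
- socket_big: Loose steel socket, 28 mm diameter, 38 mm high, upright on the red case's lid; origin under its centre.
- socket_small: Loose steel socket, 22 mm diameter, 32 mm high, upright on the blue case's lid; origin under its centre.
- bulb_box: Loose small cardboard box, 35 x 55 x 30 mm high, on the red case's deck near its case -x, -y corner; origin under its centre.
- driver: Loose blue cordless driver lying on the bench beyond the cases, about 200 mm long and 50 mm high; origin under its motor body.
- spray_can: Loose aerosol can, 60 mm diameter, 170 mm high, upright on the bench; origin under its centre.
- mouse: Loose red computer mouse, 100 x 58 x 26 mm, on the bench at the robot's left; origin under its centre.
- carton: Loose paper carton, 70 x 110 x 50 mm high, on the bench at the robot's right; origin under its centre.
- bowl: Loose steel parts bowl, 120 mm across, 35 mm high, on the bench beyond the cases; origin under its centre.

How it is judged:
By the outcome, as a careful person would: the job done as asked, in the order asked, and still so for the second after the job is handed in, with the robot touching nothing.
It also fails if it takes over 35 s, if anything falls off the work surface, if the arm or the gripper's body presses on something with over 40 N, if the wrist force passes 120 N, or if a joint passes its speed limit or range.

## Working session

There is one attempt and no reset: what is moved stays moved. The work goes in short steps, Python scripts to look and compute and a tool call to move; the robot and the scene stay as the last step left them, time stands still between calls to the robot, and variables do not carry over. Pictures are saved under pics/ and viewed, and the job is handed in when it is done.

Besides the shell and the picture viewer there is one more tool, called after "Call:" by a JSON object that holds its "fn" and its "kwargs". step_arm: Moves the arm, as the interface text tells. Its arguments: {"type":"object","properties":{"moves":{"type":"array","items":{"type":"array","items":{"type":"number"}}},"newtons":{"type":"number"}},"required":["moves"]}

```bash
ls; mkdir -p pics
python3 - <<'E'
from station import ctrl
import cv2,numpy as np
o=ctrl.get_obs();print(o)
for n in ["scene","top","wrist"]:
    p=ctrl.get_image(n);cv2.imwrite(f"pics/{n}0.png",p["color"][:,:,::-1])
    print(n,{k:v for k,v in p.items() if k!="color"})
    for q in ["red_case","red_tab","red_pad","blue_case","blue_tab","socket_big","bulb_box"]:
        print(q,ctrl.spot_in(p,q)[:2])
E
```

```text
pics
{'t': 0.0, 'q': array([ 1.13801896e+00,  5.33565842e-02,  1.61431695e+00,  1.10719057e-05,
        1.47600195e+00, -1.18976174e-01]), 'dq': array([ 0.0018578 , -0.00044285,  0.00099501,  0.0001403 ,  0.00081922,
       -0.00144361]), 'effort': array([ 4.78636084e-04, -3.93655729e+01, -3.70189083e+01, -1.59511819e-04,
        6.89987792e-03, -1.56585077e-05]), 'tool_pos': array([0.19263784, 0.59390629, 0.23004949]), 'tool_rot': array([-0.49080891, -3.10242971,  0.00314269]), 'contact_force': array([ 0.11892158, -0.20917749,  0.10372482]), 'wrist_torque': array([-0.01182279, -0.02956792, -0.03316251]), 'opening': 0.08535737643560028}
scene {'camera_matrix': array([[536.54661541,   0.        , 282.52298193],
       [  0.        , 536.54661541, 208.61319887],
       [  0.        ,   0.        ,   1.        ]]), 'R': array([[-0.24300299,  0.96996622,  0.01072726],
       [ 0.64789886,  0.17052677, -0.74239322],
       [-0.72192563, -0.17345359, -0.66987852]]), 't': array([ 0.06266177, -0.28797829,  1.88909243]), 'shot': 1}
red_case [{'bbox': [290.0, 188.2, 406.1, 263.4], 'p': 0.62}]

[... 1167 characters left out ...]
0.68}, {'bbox': [403.7, 298.0, 450.3, 327.3], 'p': 0.54}]
bulb_box []
wrist {'camera_matrix': array([[370.62430904,   0.        , 281.0784211 ],
       [  0.        , 370.62430904, 208.21755294],
       [  0.        ,   0.        ,   1.        ]]), 'T_tool_cam': array([[ 1.39013609e-03, -9.59304928e-01, -2.82368771e-01,
         7.19645255e-02],
       [ 9.99998937e-01,  1.20914122e-03,  8.15244135e-04,
        -4.95126324e-05],
       [-4.40643996e-04, -2.82369604e-01,  9.59305589e-01,
        -1.41570357e-01],
       [ 0.00000000e+00,  0.00000000e+00,  0.00000000e+00,
         1.00000000e+00]]), 'shot': 3}
red_case []
red_tab []
red_pad []
blue_case []
blue_tab []
socket_big []
bulb_box []
```

View pics/scene0.png

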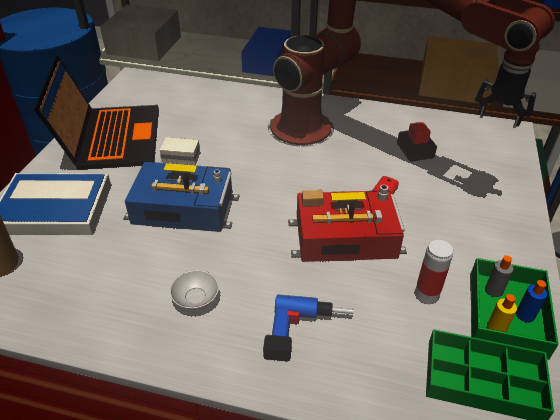

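View pics/top0.png

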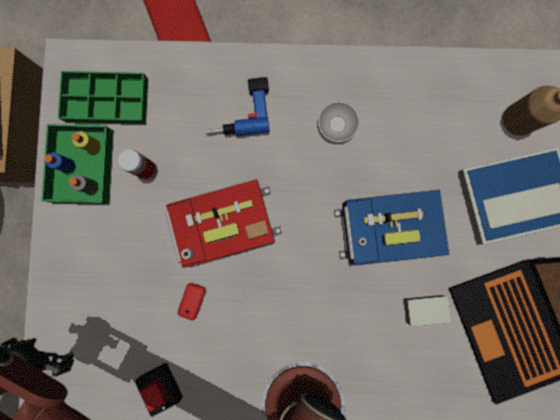

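Run:
```python
import cv2
a=cv2.imread("pics/top0.png")[160:290,140:300];cv2.imwrite("pics/topc.png",cv2.resize(a,None,fx=4.5,fy=4.5,interpolation=cv2.INTER_CUBIC))
a=cv2.imread("pics/scene0.png")[170:280,270:420];cv2.imwrite("pics/scenec.png",cv2.resize(a,None,fx=5,fy=5,interpolation=cv2.INTER_CUBIC))
```

```text
(no output)
```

View pics/topc.png

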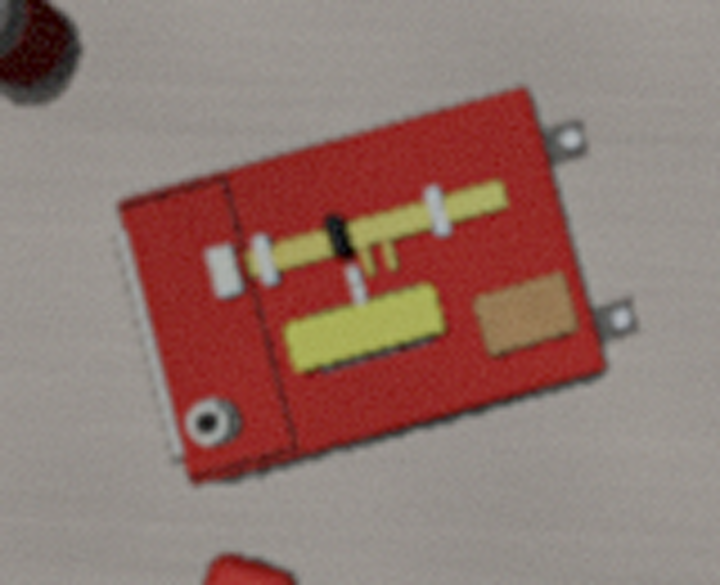

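View pics/scenec.png

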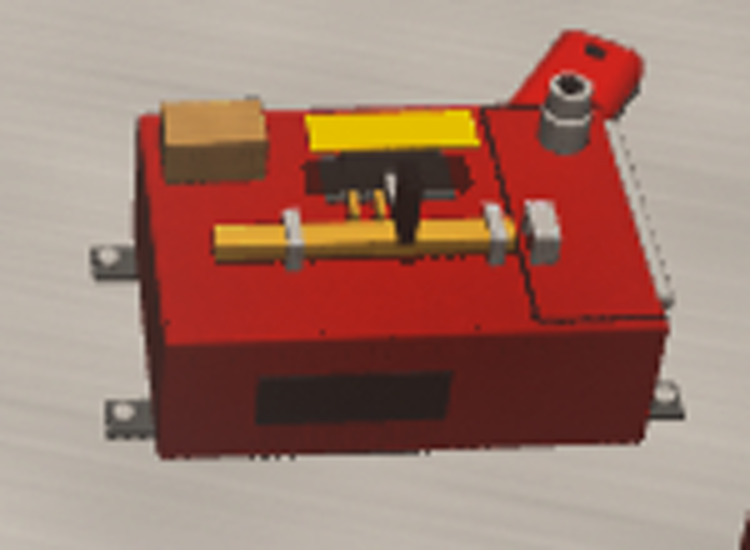

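The top view shows the red case with its deck corners at crop px (525,88), (120,205), (192,483) and (605,372). The lid is on the left (world +y), the tab is at (340,236) and the catch bar at (365,328). The blue case lies to the right. I'll fit the case pose from these corners next.

```bash
cat > h.py <<'E'
import numpy as np
from scipy.optimize import least_squares
from scipy.spatial.transform import Rotation as Ro
def proj(P,K,R,t):
    c=(R@np.asarray(P).T).T+t; u=(K@c.T).T; return u[:,:2]/u[:,2:]
def pts(p,L):
    c,s=np.cos(p[2]),np.sin(p[2]); L=np.asarray(L,float)
    return np.c_[p[0]+c*L[:,0]-s*L[:,1],p[1]+s*L[:,0]+c*L[:,1],L[:,2]]
def fit(views,p0):  # views: (K,R,t,local,pix)
    f=lambda p:np.concatenate([(proj(pts(p,L),K,R,t)-np.array(x)).ravel() for K,R,t,L,x in views])
    r=least_squares(f,p0,loss='soft_l1'); return r.x,r.fun.reshape(-1,2)
E
python3 - <<'E'
from station import ctrl
from h import *
T=ctrl.get_image("top");S=ctrl.get_image("scene")
g=lambda p:(p["camera_matrix"],p["R"],p["t"])
C=[[.09,-.13,.09],[.09,.13,.09],[-.09,.13,.09],[-.09,-.13,.09]]
# extra: tab top center unknown (bolt)
tp=np.array([[525,88],[120,205],[192,483],[605,372]])/4.5+[140,160]
sp=np.array([[160,340],[667,327],[603,115],[140,115]])/5+[270,170]
for v in ([ (*g(T),C,tp)],[(*g(S),C,sp)],[(*g(T),C,tp),(*g(S),C,sp)]):
    p,e=fit(v,[.55,.2,.2]);print(p,np.rad2deg(p[2]),np.abs(e).max(0))
# bolt estimate: pixels of tab top in both
for nm,im,px,org,s in (("top",T,(340,236),(140,160),4.5),("scene",S,(405,165),(270,170),5)):
    for b in (0,.01,.02,.036):
        print(nm,b,(proj(pts(p,[[.028,-.005+b,.09+.054],[.028,-.005+b,.104],[-.028,0,.126]]),*g(im))-org)*s)
E
```

```text
[0.49626503 0.23675916 0.3009412 ] 17.24266042219527 [1.40270888 1.93697378]
[0.50379086 0.24093552 0.28213905] 16.165376819758055 [0.58525461 2.2430883 ]
[0.49918654 0.2392516  0.28902139] 16.559705670236053 [2.0254338  3.57340061]
top 0 [[339.97634035 228.51557513]
 [349.64260166 233.32285663]
 [360.0725244  325.52415744]]
top 0.01 [[323.175244   233.04570557]
 [333.39310816 237.70541073]
 [360.0725244  325.52415744]]
top 0.02 [[306.36873923 237.5772943 ]
 [317.13855509 242.08932942]
 [360.0725244  325.52415744]]
top 0.036 [[279.46707555 244.83087128]
 [291.12074039 249.10643924]
 [360.0725244  325.52415744]]
scene 0 [[397.8934059  169.94392461]
 [390.63648259 227.43043682]
 [389.68374602 125.1328253 ]]
scene 0.01 [[417.35629933 169.5353814 ]
 [409.72811698 227.01347542]
 [389.68374602 125.1328253 ]]
scene 0.02 [[436.80797449 169.12707367]
 [428.80895811 226.59674973]
 [389.68374602 125.1328253 ]]
scene 0.036 [[467.90734493 168.47427059]
 [459.31587673 225.93047845]
 [389.68374602 125.1328253 ]]
```

Call:
{"fn": "step_arm", "kwargs": {"moves": [[0.53,0.039,-0.047,0.0125,-6.9],[0.53,0.039,-0.047,0.0125,-6.9],[0.53,0.039,-0.047,0.0125,-6.9],[0.53,0.039,-0.047,0.0125,-6.9],[0.53,0.039,-0.047,0.0125,-6.9],[0.53,0.039,-0.047,0.0125,-6.9],[0.53,0.039,-0.047,0.0125,-6.9],[0.53,0.039,-0.047,0.0125,-6.9],[0.53,0,0,0,0],[0.53,0,0,0,0]]}}

```text
t: 2.55
tool_pos: [0.5057, 0.2126, 0.3328]
tool_rot: [1.908, 2.493, 0.005]
contact_force: [-0.1, -0.5, -1.1]
opening: 0.0456
```

```bash
cat >> h.py <<'E'
def wcam(o,W):
    Tt=np.eye(4);Tt[:3,:3]=Ro.from_rotvec(o["tool_rot"]).as_matrix();Tt[:3,3]=o["tool_pos"]
    M=np.linalg.inv(Tt@W["T_tool_cam"]);return W["camera_matrix"],M[:3,:3],M[:3,3]
E
python3 - <<'E'
from station import ctrl
from h import *
import cv2
o=ctrl.get_obs();print(o["t"],o["tool_pos"],o["opening"],o["contact_force"]);print(Ro.from_rotvec(o["tool_rot"]).as_matrix().round(3), np.abs(o["dq"]).max())
W=ctrl.get_image("wrist");c=W["color"][:,:,::-1].copy()
cv2.imwrite("pics/w1.png",c)
K,R,t=wcam(o,W);np.savez("w1.npz",K=K,R=R,t=t)
p=[.499,.239,.289]
L=[[.09,-.13,.09],[.09,.13,.09],[-.09,.13,.09],[-.09,-.13,.09],[-.042,-.045,.126],[-.042,.045,.126],[-.014,.045,.126],[-.014,-.045,.126],[.028,-.005,.144]]
print(proj(pts(p,L),K,R,t).round(1))
print(ctrl.spot_in(W,"red_tab"),ctrl.spot_in(W,"red_pad"))
E
```

```text
2.55 [0.50565476 0.2126154  0.33277606] 0.045560154442388874 [-0.11605294 -0.49916345 -1.10430874]
[[-0.261  0.965  0.004]
 [ 0.965  0.261  0.001]
 [ 0.     0.004 -1.   ]] 0.021770620521354093
[[363.3 258.8]
 [374.3   1.2]
 [180.8   6.1]
 [203.7 262.5]
 [238.6 196.6]
 [233.1 100. ]
 [264.1  99.3]
 [267.5 195.9]
 [312.4 156.5]]
[{'bbox': [284.6, 84.9, 328.3, 237.9], 'p': 0.72}] [{'bbox': [234.1, 100.6, 291.5, 196.1], 'p': 0.84}]
```

View pics/w1.png

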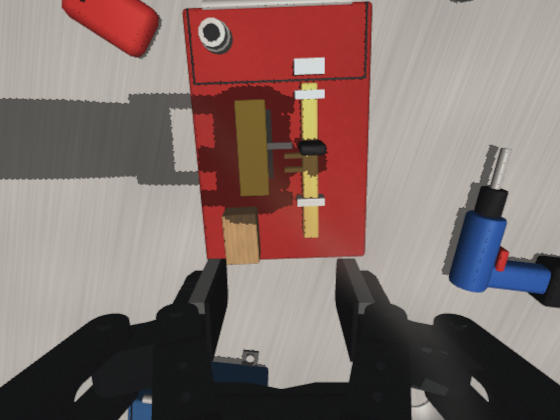

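The wrist view shows the deck corners at (371,3), (184,9), (205,259) and (364,257). The bar corners are (235,100), (264,99), (269,194) and (241,196), and the tab top is near (313,148).

Run:
```python
from h import *
import cv2
z=np.load("w1.npz");g=(z["K"],z["R"],z["t"])
C=[[.09,-.13,.09],[.09,.13,.09],[-.09,.13,.09],[-.09,-.13,.09]]
B=[[-.042,-.045,.126],[-.042,.045,.126],[-.014,.045,.126],[-.014,-.045,.126]]
cp=[[364,257],[371,3],[184,9],[205,259]];bp=[[241,196],[235,100],[264,99],[269,194]]
for v in ([(*g,C,cp)],[(*g,B,bp)],[(*g,C+B,cp+bp)]):
    p,e=fit(v,[.5,.24,.29]);print(p,np.rad2deg(p[2]),e.round(1).tolist())
for b in (0,.003,.006):print(b,proj(pts(p,[[.016,-.010+b,.144],[.04,-.010+b,.144],[.04,0+b,.144],[.028,-.01+b,.104]]),*g).round(1).tolist())
a=cv2.imread("pics/w1.png");a=a[70:220,220:360];cv2.imwrite("pics/w1c.png",cv2.resize(a,None,fx=4,fy=4,interpolation=cv2.INTER_CUBIC))
```

```text
[0.49968475 0.23778577 0.2949714 ] 16.90061605626457 [[0.2, 2.5], [2.7, -0.8], [-3.5, -0.6], [-0.2, 5.0]]
[0.50000745 0.2402468  0.30317392] 17.370585895976177 [[-0.3, 0.2], [-1.2, -0.4], [0.9, -0.6], [0.5, 1.2]]
[0.50013667 0.23957956 0.29062331] 16.651488977999925 [[0.6, 1.5], [4.4, -2.3], [-2.1, -3.1], [0.0, 3.4], [-1.0, 0.4], [-0.6, -0.2], [1.4, -0.0], [-0.1, 1.7]]
0 [[300.4, 162.1], [327.2, 161.4], [327.3, 150.2], [310.3, 155.2]]
0.003 [[300.4, 158.7], [327.2, 158.0], [327.3, 146.8], [310.3, 152.2]]
0.006 [[300.3, 155.4], [327.2, 154.7], [327.4, 143.4], [310.2, 149.2]]
```

View pics/w1c.png

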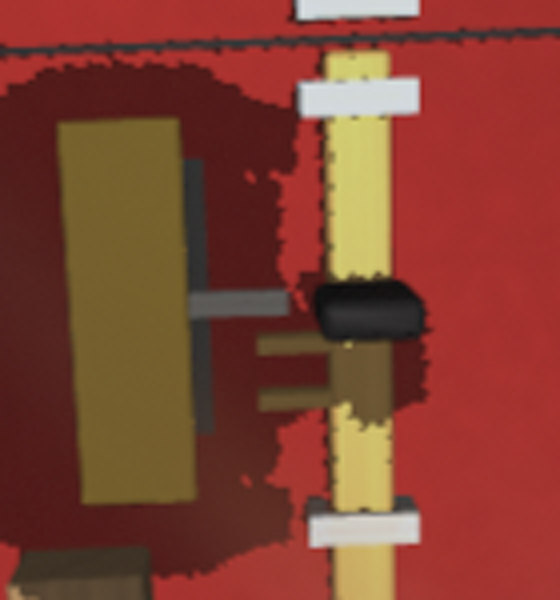

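Call:
{"fn": "step_arm", "kwargs": {"moves": [[0.53,0.003,-0.001,-0.045,2],[0.53,0,0,-0.045,0],[0.53,0,0,-0.045,0],[0.53,0,0,-0.03,0],[0.53,0,0,0,0],[0.53,0,0,0,0]]}}

```text
t: 3.45
tool_pos: [0.5035, 0.2195, 0.1648]
tool_rot: [1.841, 2.541, 0.009]
contact_force: [-0.1, -0.3, 0.5]
opening: 0.045
```

Run:
```python
from station import ctrl
from h import *
import cv2
o=ctrl.get_obs();print(o["t"],o["tool_pos"],o["opening"],o["contact_force"]);R=Ro.from_rotvec(o["tool_rot"]).as_matrix();print(np.rad2deg(np.arctan2(R[1,1],R[0,1])),R[2])
for n in("wrist","scene","top"):
    W=ctrl.get_image(n);c=W["color"][:,:,::-1].copy()
    if n=="scene":c=cv2.resize(c[100:260,260:420],None,fx=3.7,fy=3.7)
    if n=="top":c=cv2.resize(c[160:290,140:300],None,fx=4.5,fy=4.5)
    cv2.imwrite(f"pics/{n}2.png",c)
```

```text
3.45 [0.50351492 0.21949461 0.16482175] 0.045006116963818475 [-0.10570939 -0.29186211  0.53138048]
18.143922855279882 [ 6.67217315e-04  6.91893156e-03 -9.99975841e-01]
```

View pics/wrist2.png

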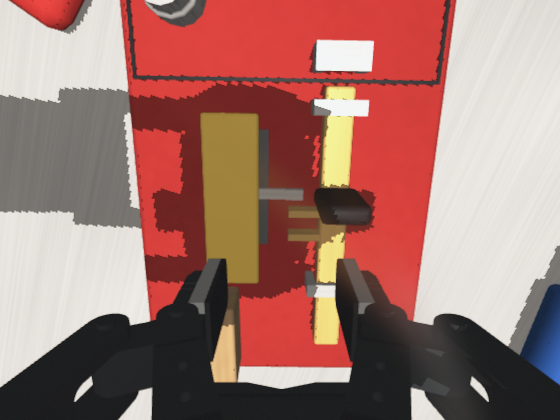

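View pics/scene2.png

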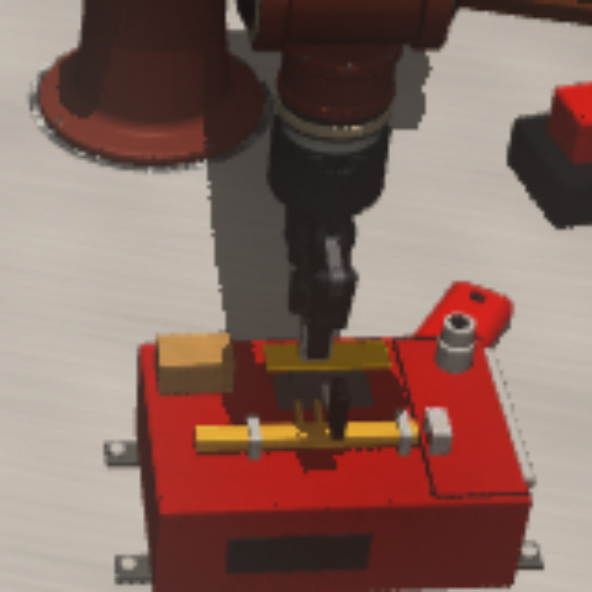

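The wrist view shows the bar at (201,113)–(258,283) and the tab at (316–371,187–224). The fingers line up with the bar and tab columns. The tool has drifted +7 mm in y, so I'll refit the pose.

Run:
```python
from station import ctrl
from h import *
o=ctrl.get_obs();W=ctrl.get_image("wrist");g=wcam(o,W)
B=[[-.042,.045,.126],[-.014,.045,.126],[-.014,-.045,.126]]
bp=[[201,113.5],[257,114],[258.5,283]]
p,e=fit([(*g,B,bp)],[.5,.24,.29]);print(p,np.rad2deg(p[2]),e.round(1).tolist())
for b in (0,.003,.006):print(b,proj(pts(p,[[.016,-.010+b,.144],[.04,-.010+b,.144],[.016,b,.144],[.04,0+b,.144],[.04,b,.104],[.028,-.058,.11],[.028,.048,.11]]),*g).round(0).tolist())
c,s=np.cos(p[2]),np.sin(p[2]);d=o["tool_pos"][:2]-p[:2];print("tcp in case",c*d[0]+s*d[1],-s*d[0]+c*d[1])
```

```text
[0.50050849 0.23914995 0.30302543] 17.362078249530093 [[-2.2, -0.5], [1.2, -0.2], [0.2, 2.2]]
0 [[321.0, 237.0], [371.0, 238.0], [321.0, 217.0], [373.0, 217.0], [356.0, 196.0], [331.0, 293.0], [342.0, 108.0]]
0.003 [[321.0, 231.0], [372.0, 232.0], [322.0, 210.0], [374.0, 211.0], [356.0, 191.0], [331.0, 293.0], [342.0, 108.0]]
0.006 [[321.0, 225.0], [373.0, 225.0], [322.0, 204.0], [374.0, 205.0], [357.0, 185.0], [331.0, 293.0], [342.0, 108.0]]
tcp in case -0.002554903953758265 -0.020137021833752704
```

The guides match the refit. The tab's rear face is at case y of about -3.5 mm, so the bolt is already about 6 mm in. I'll back off a little and come down slowly.

Call:
{"fn": "step_arm", "kwargs": {"moves": [[0.53,0.0036,-0.004,-0.012,-0.8],[0.53,0.0,-0.001,-0.012,0],[0.53,0,0,-0.006,0],[0.53,0,0,0,0]]}}

```text
t: 4.15
tool_pos: [0.5087, 0.2134, 0.1343]
tool_rot: [1.861, 2.524, 0.013]
contact_force: [-0.5, 0.5, -0.1]
opening: 0.0451
```

Call:
{"fn": "step_arm", "kwargs": {"moves": [[0.53,0,0,-0.005,0],[0.53,0,0,-0.004,0],[0.53,0,0,0,0]]}}

```text
t: 4.53
tool_pos: [0.5088, 0.2134, 0.1248]
tool_rot: [1.861, 2.524, 0.013]
contact_force: [0.1, 0.0, 0.4]
opening: 0.045
```

Call:
{"fn": "step_arm", "kwargs": {"moves": [[0.53,0,0,-0.005,0],[0.53,0,0,0,0]]}}

```text
t: 4.78
tool_pos: [0.5093, 0.2136, 0.1207]
tool_rot: [1.861, 2.523, 0.014]
contact_force: [-1.3, -1.0, 2.7]
opening: 0.0452
```

Call:
{"fn": "step_arm", "kwargs": {"moves": [[0.53,0,0,-0.004,0],[0.53,0,0,0,0]]}}

```text
t: 5.03
tool_pos: [0.5096, 0.2137, 0.1174]
tool_rot: [1.86, 2.523, 0.015]
contact_force: [-1.6, -0.4, 3.9]
opening: 0.0455
```

Call:
{"fn": "step_arm", "kwargs": {"moves": [[0.53,0,0,-0.004,0],[0.53,0,0,-0.001,0]]}}

```text
t: 5.28
tool_pos: [0.5099, 0.2137, 0.1139]
tool_rot: [1.86, 2.523, 0.015]
contact_force: [-3.6, -0.2, 10.2]
opening: 0.0452
```

Call:
{"fn": "step_arm", "kwargs": {"moves": [[0.53,0,0,-0.003,0],[0.53,0,0,-0.002,0]]}}

```text
t: 5.52
tool_pos: [0.51, 0.2137, 0.1137]
tool_rot: [1.86, 2.524, 0.012]
contact_force: [-6.4, -1.4, 14.1]
opening: 0.0455
```

The bar is on its stop, with 10–14 N on the tool. I'll hold it down and push along case +y, which is (-0.298, 0.954) in world.

Call:
{"fn": "step_arm", "kwargs": {"moves": [[0.53,-0.0015,0.0048,-0.002,0],[0.53,-0.0015,0.0048,-0.002,0],[0.53,-0.0015,0.0048,-0.002,0]]}}

```text
t: 5.9
tool_pos: [0.5106, 0.2235, 0.1141]
tool_rot: [1.848, 2.513, 0.007]
contact_force: [-1.3, -6.4, 11.1]
opening: 0.045
```

Run:
```python
from station import ctrl
from h import *
import cv2
o=ctrl.get_obs();print(o["t"],o["tool_pos"],o["contact_force"]);d=o["tool_pos"][:2]-[.5005,.2392];c,s=.954,.298;print(c*d[0]+s*d[1],-s*d[0]+c*d[1])
W=ctrl.get_image("wrist");cv2.imwrite("pics/w3.png",W["color"][:,:,::-1])
```

```text
5.9 [0.51060317 0.22349866 0.11406084] [-1.32785938 -6.44753431 11.10674119]
0.00495942914665656 -0.017989824480566585
```

View pics/w3.png

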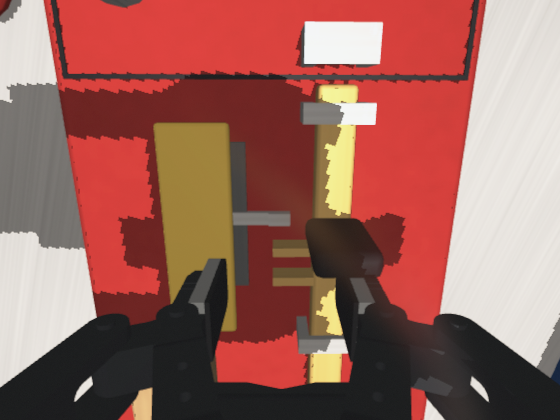

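The fingertips are at about (210,265) on the bar and (357,265) just behind the tab, whose rear edge is near row 275. The tool sits about 5 mm off to +x in case axes, so I'll correct that while pushing.

Call:
{"fn": "step_arm", "kwargs": {"moves": [[0.53,-0.005,0.004,-0.0022,0],[0.53,-0.005,0.004,-0.0022,0],[0.53,-0.004,0.0045,-0.0022,0]]}}

```text
t: 6.32
tool_pos: [0.5064, 0.2322, 0.1146]
tool_rot: [1.833, 2.493, 0.018]
contact_force: [3.0, -8.3, 8.0]
opening: 0.0453
```

Call:
{"fn": "step_arm", "kwargs": {"moves": [[0.53,-0.004,0.0055,-0.0022,0],[0.53,-0.003,0.0055,-0.0022,0]]}}

```text
t: 6.58
tool_pos: [0.5048, 0.239, 0.1149]
tool_rot: [1.822, 2.481, 0.017]
contact_force: [0.4, -9.9, 11.2]
opening: 0.0451
```

```bash
cat > look.py <<'E'
from station import ctrl
from h import *
import cv2,sys
o=ctrl.get_obs();print(o["t"],o["tool_pos"],o["contact_force"],o["wrist_torque"]);d=o["tool_pos"][:2]-[.5005,.2392];c,s=.954,.298;print("case xy",c*d[0]+s*d[1],-s*d[0]+c*d[1]);print(Ro.from_rotvec(o["tool_rot"]).as_matrix().round(3))
a=ctrl.get_image("wrist")["color"][:,:,::-1];S=ctrl.get_image("scene")["color"][:,:,::-1]
S=cv2.resize(S[170:280,280:420],(534,420),interpolation=cv2.INTER_CUBIC)
a=cv2.resize(a[:,100:460],(266*360//360,310));b=np.zeros((420,800,3),np.uint8);b[:310,:266]=a;b[:,266:]=S
cv2.imwrite(f"pics/{sys.argv[1]}.png",b)
E
python3 look.py l4
```

```text
6.575 [0.5047643  0.23904129 0.11488287] [ 0.4398124  -9.88784969 11.21076126] [-1.82645446  0.17179611  0.05644552]
case xy 0.004020845009146249 -0.0014221733925025846
[[-0.298  0.953  0.057]
 [ 0.954  0.3   -0.028]
 [-0.044  0.046 -0.998]]
```

View pics/l4.png

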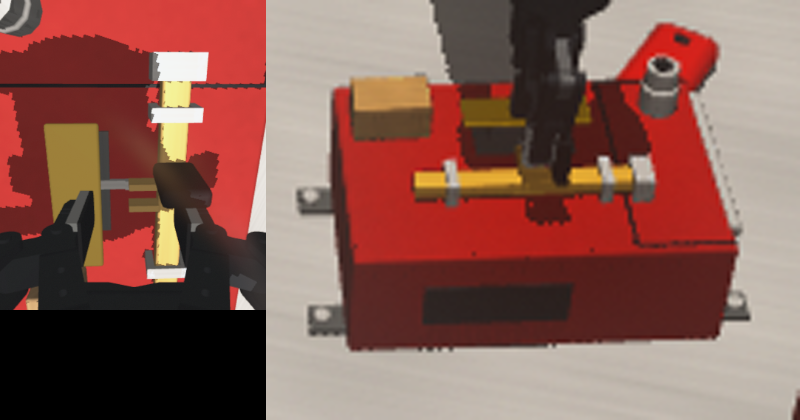

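The bolt is partway in, with the catch held (11 N) and the finger on the tab. I'll keep going.

Call:
{"fn": "step_arm", "kwargs": {"moves": [[0.53,-0.004,0.006,-0.0025,0],[0.53,-0.003,0.006,-0.0025,0],[0.53,-0.003,0.006,-0.0025,0]]}}

```text
t: 7.05
tool_pos: [0.5026, 0.2505, 0.1152]
tool_rot: [1.806, 2.464, 0.013]
contact_force: [-0.1, -10.7, 12.7]
opening: 0.0454
```

Call:
{"fn": "step_arm", "kwargs": {"moves": [[0.53,-0.004,0.006,-0.0025,0],[0.53,-0.003,0.006,-0.0025,0]]}}

```text
t: 7.3
tool_pos: [0.5016, 0.2544, 0.1154]
tool_rot: [1.793, 2.446, -0.0]
contact_force: [3.7, -31.1, 15.4]
opening: 0.0451
```

```bash
python3 look.py l5
```

```text
7.3 [0.50164789 0.25443237 0.11538756] [  3.66615112 -31.13633006  15.44496485] [-4.83441341 -0.26394794 -0.72114929]
case xy 0.005634338446731718 0.014189612181540861
[[-0.297  0.951  0.087]
 [ 0.951  0.303 -0.064]
 [-0.087  0.064 -0.994]]
```

View pics/l5.png

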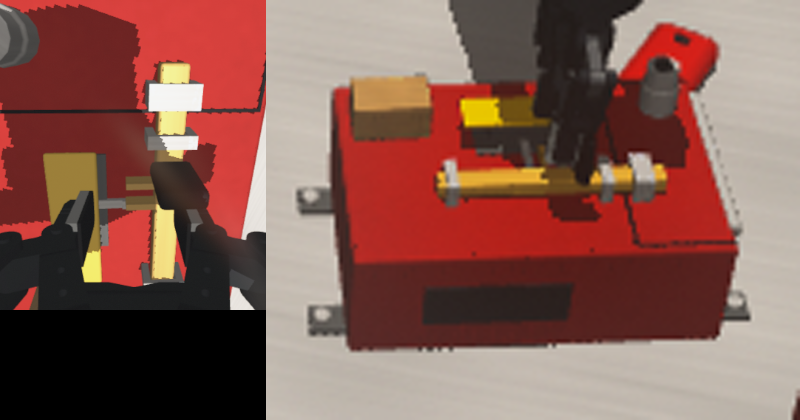

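The force along y jumped to 31 N at case y of +14 mm, which is the end stop, and the scene view shows the bolt through the keeper. I'll give one more small push and then lift straight up.

Call:
{"fn": "step_arm", "kwargs": {"moves": [[0.53,-0.002,0.005,-0.0025,0]]}}

```text
t: 7.52
tool_pos: [0.5018, 0.254, 0.1155]
tool_rot: [1.791, 2.437, -0.012]
contact_force: [-3.1, -20.2, 17.1]
opening: 0.0456
```

Call:
{"fn": "step_arm", "kwargs": {"moves": [[0.53,-0.001,0.003,0.004,0],[0.53,0,0.001,0.006,0]]}}

```text
t: 7.78
tool_pos: [0.5018, 0.2537, 0.1243]
tool_rot: [1.792, 2.43, -0.021]
contact_force: [-0.2, -0.7, 2.1]
opening: 0.045
```

```bash
python3 look.py l6
```

```text
7.775 [0.50179383 0.25368566 0.12425522] [-0.21506171 -0.71394381  2.08498663] [0.08201757 0.17014281 0.03937421]
case xy 0.005551040314253544 0.013433762713431318
[[-0.291  0.953  0.09 ]
 [ 0.951  0.298 -0.083]
 [-0.106  0.061 -0.992]]
```

View pics/l6.png

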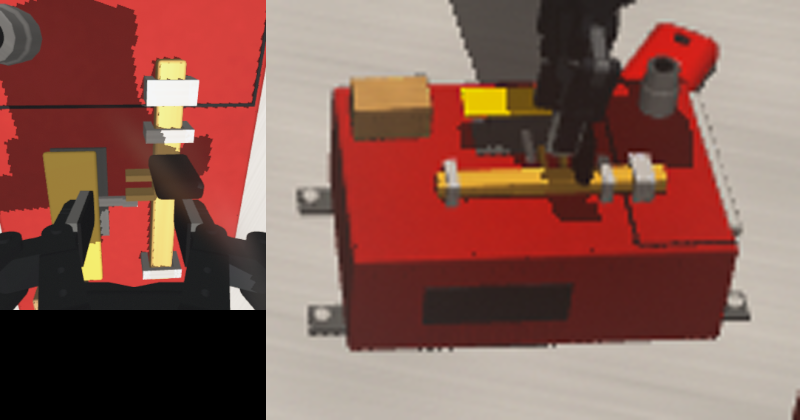

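The catch followed the finger up, with 2 N left on the tool. I'll back off slightly from the tab and lift clear.

Call:
{"fn": "step_arm", "kwargs": {"moves": [[0.53,0.001,-0.003,0.01,0],[0.53,0,0,0.04,0],[0.53,0,0,0.05,0],[0.53,0,0,0.05,0],[0.53,0,0,0.04,0],[0.53,0,0,0,0],[0.53,0,0,0,0]]}}

```text
t: 8.75
tool_pos: [0.499, 0.2527, 0.3179]
tool_rot: [1.789, 2.44, -0.019]
contact_force: [0.1, -0.6, -1.0]
opening: 0.0453
```

```bash
python3 look.py l7
python3 - <<'E'
from station import ctrl
import cv2
cv2.imwrite("pics/w8.png",ctrl.get_image("wrist")["color"][:,:,::-1])
cv2.imwrite("pics/t8.png",ctrl.get_image("top")["color"][:,:,::-1])
E
```

```text
8.75 [0.49901631 0.25270723 0.31786676] [ 0.11940364 -0.55926617 -1.00003581] [ 0.03641746  0.04498943 -0.00217061]
case xy 0.002609712918758348 0.013328035793899537
[[-0.296  0.951  0.086]
 [ 0.95   0.303 -0.079]
 [-0.101  0.058 -0.993]]
```

View pics/l7.png

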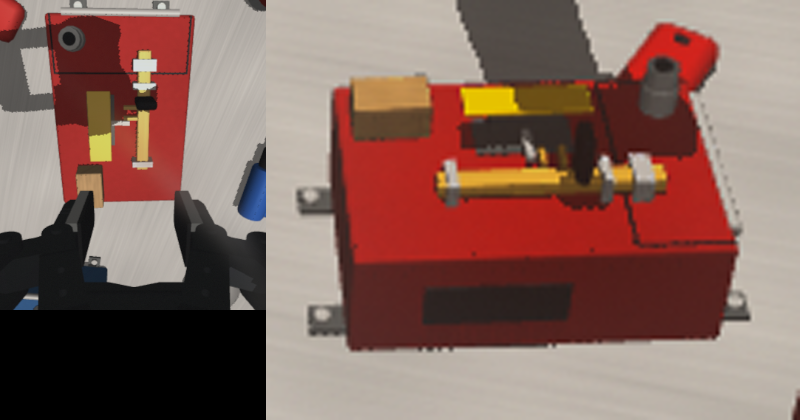

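View pics/w8.png

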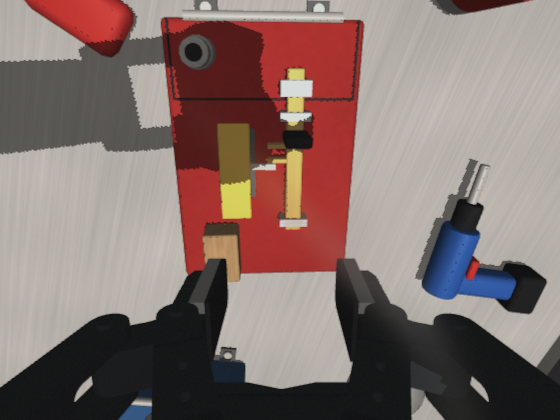

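The bar's top edge in the scene view is back at row 192.5 (192.4 at the start, 195.7 when held down), so the catch is fully up. Its tooth is behind the bolt's ribs and the bolt end is through the keeper. The arm is clear at z = 0.32.

Run:
```python
from station import ctrl
print(ctrl.finish_job())
```

```text
the job is handed in; nothing more can be done
None
```

View pics/t8.png

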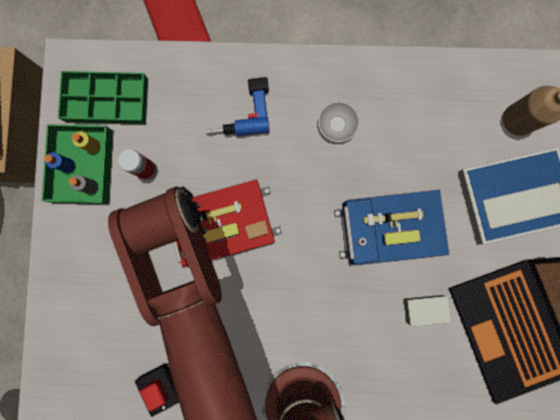

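The red case looks locked, and I've handed the job in; it took about 9 s of robot time. I pressed the catch bar down to its stop with one fingertip and held it there, with 8–17 N upward on the tool throughout. With the other fingertip I pushed the tab until the bolt hit its end stop, then lifted straight up and clear.

**Final checks**
- **Bolt:** the force along y jumped to about 31 N at the end stop. That came at a tool position of 14 mm along the case, against 15 mm expected for fully home. The pictures show the bolt through the keeper.
- **Catch:** its top edge in the scene view is back at its starting height, with the tooth behind the bolt's ribs.
- **Everything else:** the blue case and the loose things in view look unmoved. In the last top view the arm hides the red case's lid and the mouse. The scene and wrist views just before showed the big socket still upright and the mouse in place.

**What differed from plan**
- **Bolt start:** the bolt started about 6 mm in, not at 0.
- **Tool tilt:** the tool tilted up to about 7° and drifted about 5 mm sideways during the push, but both fingertips stayed on their parts.
- **Not measured:** I had no direct reading of the bolt or catch travel, only images and forces.

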